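# Screw the book press down on the repaired book

## Task

The book lying between two boards in the press has been glued: close the press on it. With a fingertip against a spoke, push the hand wheel round clockwise (seen from above) until the platen bears firmly on the upper board and stays tight by itself, then take the finger away. Push only, do not grip the wheel or force it, and leave the book and boards and everything else on the bench where they are.

Things in the scene. Friction and masses are not known exactly. Their poses are not given: they have to be found in the camera images.
- press: Bench book press, grey steel, fixed. Bed 260 (its x) x 360 (its y) mm, top 30 mm above the bench; columns of 28 mm at its y = +-155 mm carry a beam 56 x 375 mm, upper face 201 mm above the bench, with a boss of 62 mm diameter in the middle reaching 212 mm. Origin on the bench under the middle of the bed; the screw's axis stands on it.
- wheel (a joint): Turn of the hand wheel, rad, growing clockwise seen from above. Clockwise lowers wheel, screw and platen together, 12 mm per full turn. At 0 the platen is 15 mm above the upper board; it touches near 7.9. Starts from 0 to 3.6; stays where left. Free running takes 3 to 4 N on a spoke 75 mm from the axis. Past touching, the book gives and each rad adds about 130 N on the board: half to 2 rad is firm (at 2 rad a resting finger feels 4 N back).
- wheel_hub (a point): Centre of the wheel, on the screw's axis at the spokes' mid-thickness, 259 mm above the bench at wheel value 0. Dark steel wheel, level: rim 230 mm in diameter of 20 mm bar (inner edge 105 mm from the axis); hub 48 mm in diameter, standing 20 mm above this point with its nut; three straight spokes 120 degrees apart, 16 mm wide, 12 mm thick; open windows between them.
- wheel_spoke (a point): Middle of one spoke, 75 mm from the wheel's axis, at mid-thickness; turns with the wheel. The other two spokes are 120 degrees either side. With the press closed, the spokes' undersides are still about 20 mm above the boss and 30 mm above the beam.
- platen: Pressing plate of the press with its screw, grey, 215 x 255 mm and 20 mm thick; origin in the middle of its flat underside. It carries screw and wheel and moves straight up and down only.
- board_top: Upper plywood pressing board, loose, 195 x 240 x 10 mm, lying on the book; origin in the middle of its underside, 68 mm above the bench, so its top is 78 mm above the bench.
- book: The cloth-covered book, loose, 150 x 210 x 28 mm, lying flat between the boards; origin in the middle of its underside, 40 mm above the bench.
- board_low: Lower plywood board, loose, same size as the upper, on the bed of the press; origin in the middle of its underside.
- tape_roll: Small roll of linen tape, loose, 48 mm diameter, 18 mm high, lying on one end of the press's beam just outside the wheel's rim. Origin in the middle of its underside. To be left alone.
- weight: Brass book weight with a knob, loose, 54 mm diameter, 60 mm high, on the bench beside the press. To be left alone.
- folder: Bone folder, loose, flat white strip about 140 x 22 x 6 mm, on the bench in front of the press. To be left alone.
- paste_brush: Paste brush, loose, 190 mm long, lying on the bench beside the press. To be left alone.
- paste_cup: White paste cup, loose, 72 mm across, 70 mm high, on the bench beside the press. To be left alone.
- small_box: Small cleated softwood box, loose, 130 x 90 x 75 mm, on the left of the bench. To be left alone.
- lacquer_tray: Black lacquered tray, loose, 170 x 120 x 35 mm, on the right of the bench. To be left alone.

How it is judged:
By the outcome, as a careful person would: the job done as asked, in the order asked, and still so for the second after the job is handed in, with the robot touching nothing.
It also fails if it takes over 72 s, if anything falls off the work surface, if the arm or the gripper's body presses on something with over 40 N, if the wrist force passes 120 N, or if a joint passes its speed limit or range.

## Robot

A 6-joint arm with a two-finger parallel gripper is mounted at the origin on the work surface. World frame = base frame: x ahead of the robot, y to its left, z up, the work surface at z = 0. Lengths are in m, angles in rad, forces in N, time in s.
With the tool pointing down it reaches from about 0.375 to 0.9 m from the base axis. Payload 3.1 kg.
Tool frame: the origin (TCP) lies midway between the tips of the shut fingers; the grasp point (between the pads) lies grip_point_offset behind it (grip_point_offset is the distance from the TCP to the grasp point, in m); y points along the fingers, z is the direction in which the jaws open and shut, and the axes are right-handed (so a half turn about y gives the same grasp; the last joint's range is limited). The gripper opens to 87 mm and grips with 3 to 60 N. Pads are 19 mm wide; open, the fingers measure 117 mm over their backs; the gripper's body (75 mm by 190 mm) begins 51 mm behind the grasp point.
Start: joints at [-1.321, 0.527, 1.433, -0, 1.181, -0.178], TCP at [0.259, -0.569, 0.223] pointing down, gripper open.
Joint ranges: [-3.08, 3.08], [-0.75, 2.2], [0.22, 2.44], [-1.43, 4.57], [0, 2.65], [-2.85, 2.85]. Speed limits (rad/s): [2.79, 2.79, 3.14, 3.14, 3.14, 3.14].

## Interface

Orientations are given as a unit quaternion [x, y, z, w].
In Python, from rig import * gives the robot as it stands.
- The arm moves only by the tool jog_arm, never from a script. Its argument "increments" is a list that holds one entry, the list of rows, each a list of 7 numbers: the turn, a rotation vector about the world's x, y, z in degrees, then the shift along the world's x, y, z in m, then the closure, from -1 (fully open) to 1 (shut), so that 0 is half open. In form: [[[rx, ry, rz, x, y, z, jaw], ...]]. A call has 1 to 8 rows; each row is the pose to reach, as a shift and turn from the pose measured when the call began; what a row does not reach only later rows make up. A row lasts 1/10 s, in which the tool goes at most 50 mm and 8.59 degrees, less where a joint would pass 70% of its speed; a pose out of reach is approached as far as the arm can. A call with a gripper value outside its range is refused whole. The fingers move at their own pace and stop on an object; "squeeze" is the grip in N (left out, the last holds). Time passes only in rows, so rows that repeat a pose let the fingers close. It gives the time, the measured TCP pose, the force and the opening at its end, in the units of the state.
- get_obs(): the state, without advancing time (a new reading comes with each control period).
- camera(name): name is "scene" or "top"; returns the picture (384x512x3 uint8, red, green, blue); there is no depth.
- camera_info(name): a dict with "K" (3x3 intrinsics, pixels), "k1" (the pictures are not rectified: a ray, as slopes to the right and down, at radius r is drawn at 1 + k1 r^2 times it, then the intrinsics apply), "R" (3x3) and "t" (3): a world point X has camera coordinates R X + t. Camera axes: x right, y down, z forward; pixel columns grow to the right and rows downward; lengths in m; the calibration is good to about 2 mm. A picture is of the moment at which its call begins. camera_info takes no time and is no camera call.
- hand_in(): hands the job in, once; it reports no verdict.
The state is a dict: "time": time; "q": joint angles; "joint_velocities": joint speeds; "joint_torque": joint torques, N m; "position": TCP position; "tool_rot": TCP orientation; "ft_force": force on the tool from outside, world axes, zero at the start; "moment": the same for the moment, N m; "grip_width": finger opening in m.
Only numpy, scipy, OpenCV 4.12 (cv2) and the standard library are available. Lean on these libraries where they do the work, as an engineer would, in place of code of your own. Each camera call takes 0.05 s, during which the arm holds its last target.

## Working session

There is one attempt and no reset: what is moved stays moved. The work goes in short steps, Python scripts to look and compute and a tool call to move; the robot and the scene stay as the last step left them, time stands still between calls to the robot, and variables do not carry over. Pictures are saved under pics/ and viewed, and the job is handed in when it is done.

Besides the shell and the picture viewer there is one more tool, called after ">>>" by a JSON object that holds its "method" and its "body", one argument or row to a line. jog_arm: Moves the arm, as the interface text tells. Its arguments: {"type":"object","properties":{"increments":{"type":"array","items":{"type":"array","items":{"type":"array","items":{"type":"number"}}}},"squeeze":{"type":"number"}},"required":["increments"]}

```bash
ls; mkdir -p pics
python3 - <<'E'
from rig import *
import cv2
o=get_obs();print(o)
for n in("scene","top"):
    im=camera(n);cv2.imwrite(f"pics/{n}0.png",cv2.resize(im[:,:,::-1],(800,600),interpolation=cv2.INTER_CUBIC));print(n,camera_info(n))
    cv2.imwrite(f"pics/raw_{n}0.png",im[:,:,::-1])
E
```

```text
pics
{'time': 0.0, 'q': array([-1.32153386e+00,  5.28447536e-01,  1.43393116e+00, -1.80859048e-05,
        1.18143660e+00, -1.78489461e-01]), 'joint_velocities': array([-0.00087456,  0.00151902,  0.00178545,  0.00145203, -0.00047044,
        0.00048067]), 'joint_torque': array([ 2.65023664e-04, -4.40037704e+01, -1.76593834e+01,  6.33148011e-02,
        5.82917745e-02, -1.70504159e-04]), 'position': array([ 0.25910357, -0.5679249 ,  0.22157394]), 'tool_rot': array([-0.1501188 ,  0.69177995, -0.6902097 ,  0.15005138]), 'ft_force': array([ 0.09817305, -0.25727655, -0.03560311]), 'moment': array([-0.05554875, -0.02488621, -0.036463  ]), 'grip_width': 0.0873499297881118}
scene {'K': array([[412.08087434,   0.        , 247.86490227],
       [  0.        , 412.08087434, 195.43613916],
       [  0.        ,   0.        ,   1.        ]]), 'k1': -0.030364141108293954, 'R': array([[ 0.09143114,  0.99580507,  0.00355155],
       [ 0.73453587, -0.06503339, -0.6754463 ],
       [-0.67238188,  0.06436557, -0.73740062]]), 't': array([-0.05702738, -0.27682883,  2.05845318])}
top {'K': array([[407.77239869,   0.        , 251.21651436],
       [  0.        , 407.77239869, 195.66045314],
       [  0.        ,   0.        ,   1.        ]]), 'k1': -0.13052667765581616, 'R': array([[-0.00936622, -0.99981054, -0.01706313],
       [-0.98076601,  0.01251209, -0.19478571],
       [ 0.1949623 ,  0.01491054, -0.98069739]]), 't': array([0.02679139, 0.55767758, 1.63764648])}
```

View pics/scene0.png

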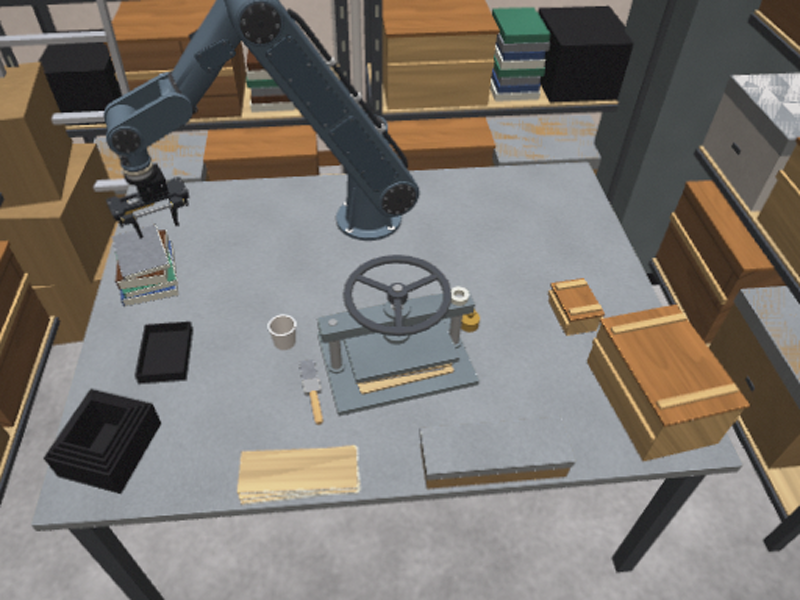

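View pics/top0.png

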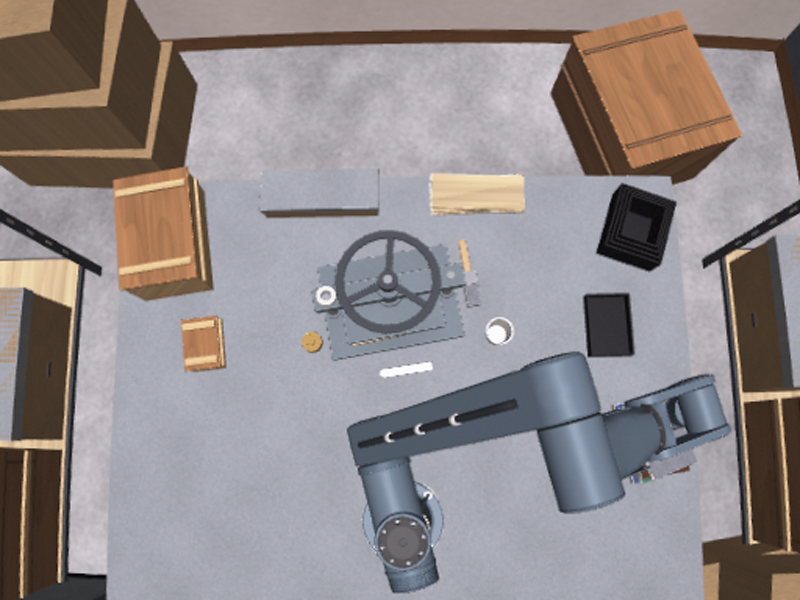

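The scene view shows the wheel with its hub at about (398,292) in 800-px scale. The top view has the hub at about (388,281) and the spokes up, lower left and lower right. The tape roll is at the left end of the beam, at (325,296). I'll enlarge both.

Run:
```python
import cv2
t=cv2.imread("pics/raw_top0.png")[140:240,190:315];cv2.imwrite("pics/topc.png",cv2.resize(t,(750,600),interpolation=cv2.INTER_CUBIC))
t=cv2.imread("pics/raw_scene0.png")[155:270,195:325];cv2.imwrite("pics/scenec.png",cv2.resize(t,(650,575),interpolation=cv2.INTER_CUBIC))
```

```text
(no output)
```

View pics/topc.png

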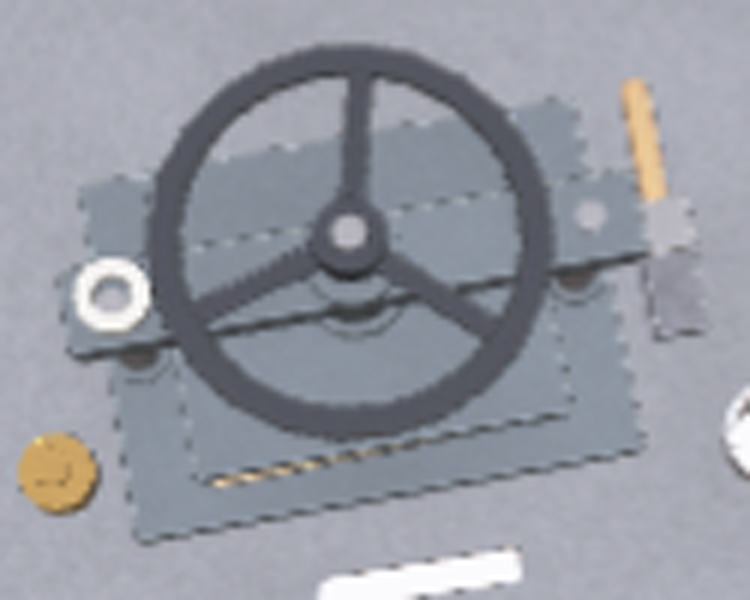

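View pics/scenec.png

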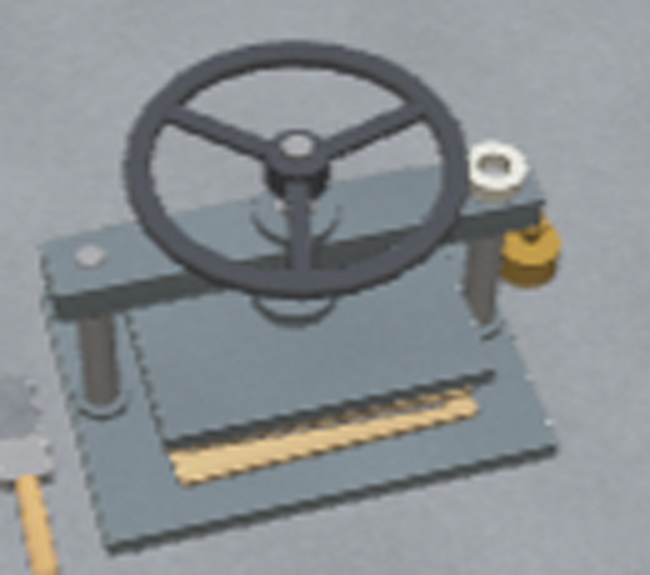

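```bash
cat > h.py <<'E'
import numpy as np,cv2
from rig import *
from scipy.optimize import minimize
def proj(n,X):
    c=camera_info(n);X=np.atleast_2d(X)
    P=X@np.array(c["R"]).T+c["t"];s=P[:,:2]/P[:,2:]
    r2=(s**2).sum(1,keepdims=True);s=s*(1+c["k1"]*r2)
    K=np.array(c["K"]);return s*[K[0,0],K[1,1]]+[K[0,2],K[1,2]]
B={"top":(190,140,130,105),"scene":(195,155,130,115)}
def dark(n,im):
    x,y,w,h=B[n];a=im[y:y+h,x:x+w].astype(float)
    return cv2.GaussianBlur(((a.max(2)<100)&(np.ptp(a,axis=2)<32)).astype(np.float32),(0,0),1.)
S=4
def model(n,p):
    x0,y0,w,h=B[n];cx,cy,z,th=p
    m=np.zeros((h*S,w*S),np.uint8)
    px=lambda X:np.round(((proj(n,X)-[x0,y0]+.5)*S-.5)*16).astype(np.int32)
    t=np.linspace(0,2*np.pi,90)
    c=lambda r,zz:px(np.c_[cx+r*np.cos(t),cy+r*np.sin(t),0*t+zz])
    cv2.fillPoly(m,[c(.125,z)],255,shift=4);cv2.fillPoly(m,[c(.105,z)],0,shift=4)
    for k in range(3):
        a=th+k*2*np.pi/3;d=np.array([np.cos(a),np.sin(a)]);e=np.array([-d[1],d[0]])*.008
        q=[np.r_[d*r+s*e+[cx,cy],z+.0] for r,s in((.015,-1),(.11,-1),(.11,1),(.015,1))]
        cv2.fillPoly(m,[px(np.array(q))],255,shift=4)
    for zz in(z-.015,z,z+.015): cv2.fillPoly(m,[c(.024,zz)],255,shift=4)
    return cv2.GaussianBlur(cv2.resize(m,(w,h),interpolation=cv2.INTER_AREA).astype(np.float32)/255,(0,0),1.)
def fit(ims,p0,names=("top","scene")):
    D={n:dark(n,ims[n]) for n in names}
    def f(p):
        p=np.r_[np.array(p[:3])*.01,p[3]*.1];return sum(((model(n,p)-D[n])**2*(1 if 1 else 0)).sum() for n in names)
    b=None
    for da in(0,.25,-.25):
        q=np.r_[np.array(p0[:3])/.01,(p0[3]+da)/.1]
        r=minimize(f,q,method="Nelder-Mead",options=dict(initial_simplex=np.vstack([q]+[q+np.eye(4)[i]*1.2 for i in range(4)]),maxiter=400))
        if b is None or r.fun<b.fun:b=r
    return np.r_[b.x[:3]*.01,b.x[3]*.1],b.fun
E
python3 - <<'E'
from h import *
ims={n:cv2.imread(f"pics/raw_{n}0.png")[:,:,::-1] for n in("top","scene")}
# rough center ray
c=camera_info("top");print("cams",-np.array(c["R"]).T@c["t"])
from scipy.optimize import least_squares
g=least_squares(lambda X:np.r_[proj("top",X)[0]-[248,180],proj("scene",X)[0]-[254,188]],[.6,0,.25]).x;print(g)
p,f=fit(ims,[*g,0.]);print(p,f,np.degrees(p[3]))
for n in ims:
    d=dark(n,ims[n]);m=model(n,p);cv2.imwrite(f"pics/fit_{n}.png",cv2.resize((np.dstack([d,d*0,m])*255).astype(np.uint8),None,fx=5,fy=5))
# top only checks
for n in ims: print(n,fit(ims,p,(n,)))
E
```

```text
cams [ 0.22792283 -0.00460958  1.7151204 ]
[0.57701652 0.02719752 0.25477359]Traceback (most recent call last):
  File "<stdin>", line 7, in <module>
  File "h.py", line 34, in fit
    r=minimize(f,q,method="Nelder-Mead",options=dict(initial_simplex=np.vstack([q]+[q+np.eye(4)[i]*1.2 for i in range(4)]),maxiter=400))
    res = _minimize_neldermead(fun, x0, args, callback, bounds=bounds,
                               **options)
    fxr = func(xr)
    fx = function(np.copy(x), *(wrapper_args + args))
  File "h.py", line 30, in f
    p=np.r_[np.array(p[:3])*.01,p[3]*.1];return sum(((model(n,p)-D[n])**2*(1 if 1 else 0)).sum() for n in names)
                                                ~~~^^^^^^^^^^^^^^^^^^^^^^^^^^^^^^^^^^^^^^^^^^^^^^^^^^^^^^^^^^^^^
  File "h.py", line 30, in <genexpr>
    p=np.r_[np.array(p[:3])*.01,p[3]*.1];return sum(((model(n,p)-D[n])**2*(1 if 1 else 0)).sum() for n in names)
                                                      ~~~~~^^^^^
  File "h.py", line 25, in model
    for zz in(z-.015,z,z+.015): cv2.fillPoly(m,[c(.024,zz)],255,shift=4)
                                                ~^^^^^^^^^
  File "h.py", line 19, in <lambda>
    c=lambda r,zz:px(np.c_[cx+r*np.cos(t),cy+r*np.sin(t),0*t+zz])
                  ~~^^^^^^^^^^^^^^^^^^^^^^^^^^^^^^^^^^^^^^^^^^^^^
  File "h.py", line 17, in <lambda>
    px=lambda X:np.round(((proj(n,X)-[x0,y0]+.5)*S-.5)*16).astype(np.int32)
                           ~~~~^^^^^
  File "h.py", line 5, in proj
    c=camera_info(n);X=np.atleast_2d(X)
ValueError: time passes only in moves, steps and waits
```

```bash
python3 - <<'E'
s=open("h.py").read()
s=s.replace("def proj(","CI={n:camera_info(n) for n in('top','scene')}\ndef proj(",1).replace("c=camera_info(n);X","c=CI[n];X")
open("h.py","w").write(s)
E
cat > f0.py <<'E'
from h import *
ims={n:cv2.imread(f"pics/raw_{n}0.png")[:,:,::-1] for n in("top","scene")}
p,f=fit(ims,[.577,.027,.255,0.]);print(p,f,np.degrees(p[3]))
o=[]
for n in ims:
    d=dark(n,ims[n]);m=model(n,p);o.append(cv2.resize((np.dstack([d,d*0,m])*255).astype(np.uint8),(390,330)))
cv2.imwrite("pics/fit.png",np.hstack(o))
for n in ims: print(n,fit(ims,p,(n,)))
E
python3 f0.py
```

```text
[ 0.57709801  0.02819539  0.25608467 -0.07198934] 919.7816772460938 -4.124685630417765
top (array([ 0.58267921,  0.03024531,  0.23355487, -0.06298632]), np.float64(170.30526733398438))
scene (array([ 0.57181641,  0.02654197,  0.25134815, -0.06740697]), np.float64(689.8309936523438))
```

View pics/fit.png

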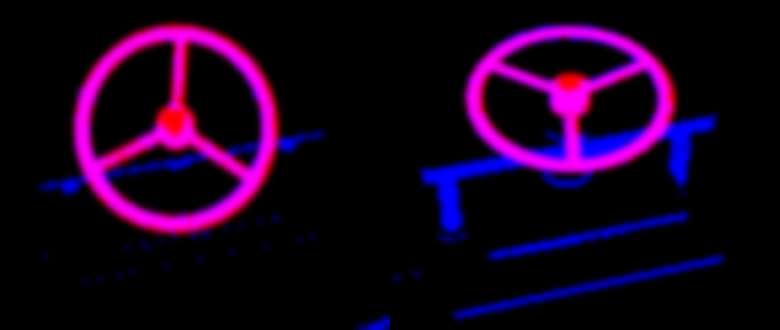

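Run:
```python
from rig import *
import rig
from scipy.spatial.transform import Rotation as R
print([x for x in dir(rig) if x[0]!='_'])
try: print(grip_point_offset)
except Exception as e: print(e)
print(R.from_quat(get_obs()["tool_rot"]).as_matrix().round(3))
```

```text
['Unreachable', 'camera', 'camera_info', 'get_obs', 'grip_point_offset', 'hand_in']
0.0187
[[-0.91  -0.001  0.415]
 [-0.415  0.002 -0.91 ]
 [-0.    -1.    -0.002]]
```

>>> {"method": "jog_arm", "body": {
  "increments": [
    [[0,0,0,0,0,0.03,1],[0,0,0,0.02,0.03,0.07,1],[0,0,0,0.04,0.07,0.12,1],[0,0,0,0.07,0.11,0.15,1],[0,0,0,0.1,0.15,0.15,1],[0,0,0,0.13,0.19,0.15,1],[0,0,0,0.16,0.23,0.15,1],[0,0,0,0.19,0.27,0.15,1]]
  ]
}}

```text
time: 0.9
position: [0.4352, -0.3158, 0.3716]
tool_rot: [-0.15, 0.692, -0.69, 0.15]
ft_force: [1.3, -1.3, -0.3]
grip_width: 0.0309
```

>>> {"method": "jog_arm", "body": {
  "increments": [
    [[0,0,0,0.03,0.04,0,1],[0,0,0,0.06,0.085,0,1],[0,0,0,0.09,0.13,0,1],[0,0,0,0.115,0.175,0,1],[0,0,0,0.14,0.22,0,1],[0,0,0,0.16,0.25,0,1],[0,0,0,0.175,0.277,0,1],[0,0,0,0.175,0.277,0,1]]
  ]
}}

```text
time: 1.7
position: [0.6113, -0.0347, 0.3706]
tool_rot: [-0.152, 0.692, -0.689, 0.152]
ft_force: [-0.1, 0.1, -0.4]
grip_width: 0.0001
```

Run:
```python
from h import *
o=get_obs();print(o["time"],o["position"],o["ft_force"],o["grip_width"],o["q"].round(2))
a=camera("scene");cv2.imwrite("pics/s1.png",cv2.resize(a[100:300,120:380,::-1],(780,600),interpolation=cv2.INTER_CUBIC))
print(proj("scene",[[.61,-.039,.256]]),proj("scene",o["position"]))
```

```text
1.7 [ 0.61131843 -0.03468777  0.37061056] [-0.12298537  0.08048335 -0.42434955] 9.989707767566066e-05 [-0.24  0.38  1.26  0.    1.5   0.9 ]
[[236.78360103 195.67939095]] [[237.54525052 172.65076035]]
```

View pics/s1.png

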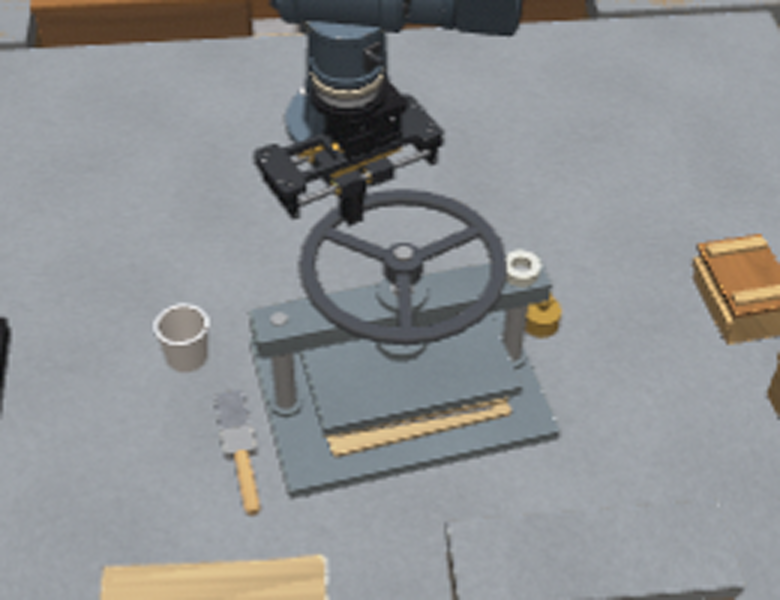

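The fingertip shows at crop (352,215), matching its projection. The target window is at about (350,287), between the front and left-back spokes. I'll lower into it.

>>> {"method": "jog_arm", "body": {
  "increments": [
    [[0,0,0,0,-0.003,-0.03,1],[0,0,0,0,-0.004,-0.06,1],[0,0,0,0,-0.004,-0.085,1],[0,0,0,0,-0.004,-0.105,1],[0,0,0,0,-0.004,-0.125,1],[0,0,0,0,-0.004,-0.14,1],[0,0,0,0,-0.004,-0.146,1],[0,0,0,0,-0.004,-0.146,1]]
  ]
}}

```text
time: 2.55
position: [0.6093, -0.0418, 0.2237]
tool_rot: [-0.152, 0.692, -0.69, 0.149]
ft_force: [-0.6, -0.0, -0.7]
grip_width: 0.0005
```

```bash
cat > st.py <<'E'
from h import *
import sys
C=np.array([.577,.028])
o=get_obs();p=o["position"];d=p[:2]-C;a=np.arctan2(d[1],d[0]);r=np.hypot(*d)
t=np.array([np.sin(a),-np.cos(a)]) # clockwise
F=o["ft_force"];print("t",o["time"],"pos",p.round(4),"ang",np.degrees(a).round(1),"r",r.round(4),"F",F.round(2),"Ft",(F[:2]@t).round(2),"Fr",(F[:2]@d/r).round(2),"M",o["moment"].round(2))
# next rows: step deg per row (arg), last row repeated
s=float(sys.argv[1]) if len(sys.argv)>1 else 6
n=int(sys.argv[2]) if len(sys.argv)>2 else 8
for k in range(1,n+1):
    b=a-np.radians(s)*k
    print((C+.075*np.array([np.cos(b),np.sin(b)])-p[:2]).round(3),round(.2250-p[2],3))
E
cat > look.py <<'E'
from h import *
import sys
n=sys.argv[1];a=camera(n);b=a[140:255,170:330] if n=="top" else a[140:290,160:340]
cv2.imwrite(f"pics/{sys.argv[2]}.png",cv2.resize(b[:,:,::-1],None,fx=4,fy=4,interpolation=cv2.INTER_CUBIC))
cv2.imwrite(f"pics/raw_{sys.argv[2]}.png",a[:,:,::-1])
E
python3 st.py; python3 look.py scene s2
```

```text
t 2.55 pos [ 0.6093 -0.0418  0.2237] ang -65.2 r 0.077 F [-0.61 -0.02 -0.75] Ft 0.56 Fr -0.24 M [ 0.02  0.01 -0.02]
[-0.008 -0.001] 0.001
[-0.016 -0.003] 0.001
[-0.023 -0.005] 0.001
[-0.031 -0.005] 0.001
[-0.039 -0.005] 0.001
[-0.047 -0.004] 0.001
[-0.054 -0.002] 0.001
[-0.062  0.001] 0.001
```

View pics/s2.png

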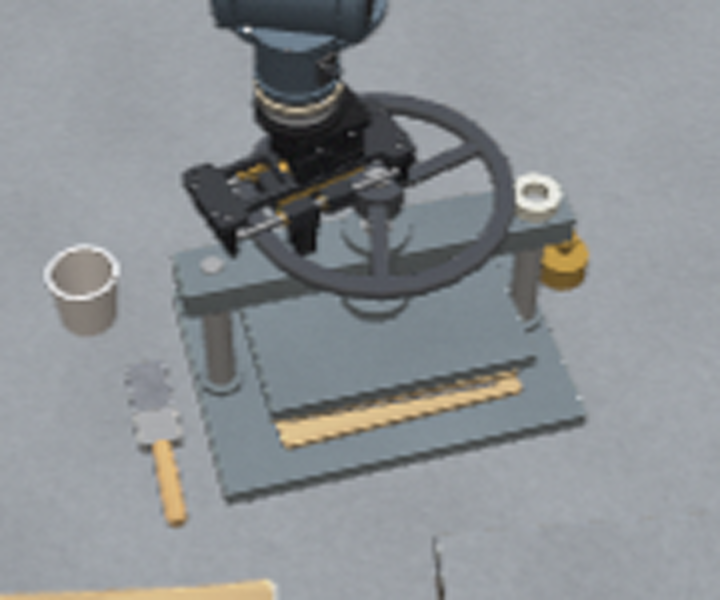

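>>> {"method": "jog_arm", "body": {
  "increments": [
    [[0,0,0,-0.008,-0.001,0.001,1],[0,0,0,-0.016,-0.003,0.001,1],[0,0,0,-0.023,-0.005,0.001,1],[0,0,0,-0.031,-0.005,0.001,1],[0,0,0,-0.037,-0.005,0.001,1],[0,0,0,-0.043,-0.0045,0.001,1],[0,0,0,-0.049,-0.0035,0.001,1],[0,0,0,-0.054,-0.002,0.001,1]]
  ]
}}

```text
time: 3.4
position: [0.5568, -0.0439, 0.226]
tool_rot: [-0.15, 0.691, -0.69, 0.151]
ft_force: [3.5, -1.1, -0.9]
grip_width: 0.0007
```

```bash
python3 st.py 5
```

```text
t 3.4 pos [ 0.5568 -0.0439  0.226 ] ang -105.7 r 0.0747 F [ 3.49 -1.06 -0.94] Ft -3.65 Fr 0.08 M [-0.1  -0.42  0.03]
[-0.006  0.002] -0.001
[-0.012  0.004] -0.001
[-0.018  0.007] -0.001
[-0.024  0.011] -0.001
[-0.029  0.015] -0.001
[-0.033  0.019] -0.001
[-0.038  0.024] -0.001
[-0.042  0.03 ] -0.001
```

Contact is at -106° with 3.65 N, which is the free-running force. I'll check the state hasn't changed, then keep pushing.

```bash
python3 st.py 6
```

```text
t 3.4 pos [ 0.5568 -0.0439  0.226 ] ang -105.7 r 0.0747 F [ 3.49 -1.06 -0.94] Ft -3.65 Fr 0.08 M [-0.1  -0.42  0.03]
[-0.008  0.002] -0.001
[-0.015  0.005] -0.001
[-0.021  0.009] -0.001
[-0.028  0.014] -0.001
[-0.033  0.019] -0.001
[-0.039  0.025] -0.001
[-0.043  0.032] -0.001
[-0.047  0.039] -0.001
```

>>> {"method": "jog_arm", "body": {
  "increments": [
    [[0,0,0,-0.008,0.002,-0.001,1],[0,0,0,-0.015,0.005,-0.001,1],[0,0,0,-0.021,0.009,-0.001,1],[0,0,0,-0.028,0.014,-0.001,1],[0,0,0,-0.033,0.019,-0.001,1],[0,0,0,-0.039,0.025,-0.001,1],[0,0,0,-0.043,0.032,-0.001,1],[0,0,0,-0.047,0.039,-0.001,1]]
  ]
}}

```text
time: 4.2
position: [0.5094, -0.0046, 0.225]
tool_rot: [-0.151, 0.691, -0.691, 0.151]
ft_force: [2.9, -2.9, 0.5]
grip_width: 0.0004
```

```bash
python3 st.py 6; python3 look.py scene s3
```

```text
t 4.2 pos [ 0.5094 -0.0046  0.225 ] ang -154.3 r 0.075 F [ 2.9  -2.89  0.51] Ft -3.87 Fr -1.36 M [-0.37 -0.41 -0.08]
[-0.003  0.007] -0.0
[-0.005  0.015] -0.0
[-0.007  0.022] -0.0
[-0.007  0.03 ] -0.0
[-0.007  0.038] -0.0
[-0.006  0.046] -0.0
[-0.004  0.054] -0.0
[-0.002  0.061] -0.0
```

View pics/s3.png

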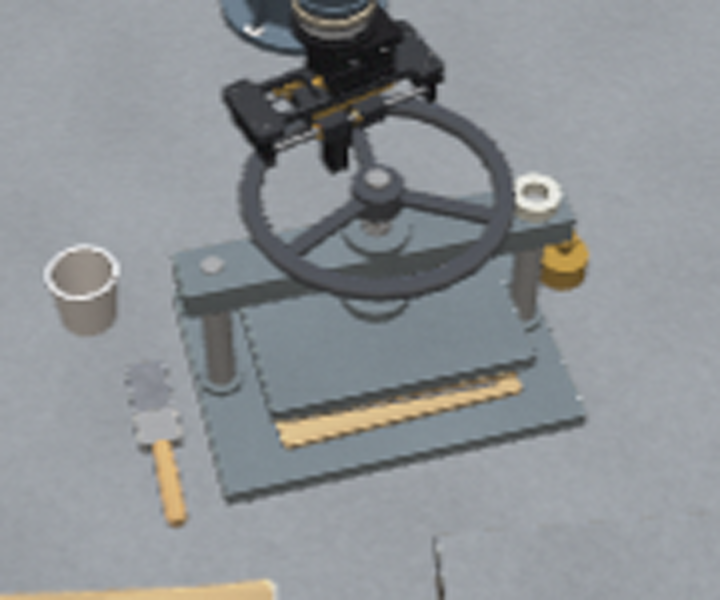

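The wheel follows: the front spoke has swung to the lower left and the bench is untouched. I'll continue.

>>> {"method": "jog_arm", "body": {
  "increments": [
    [[0,0,0,-0.003,0.007,0,1],[0,0,0,-0.005,0.015,0,1],[0,0,0,-0.007,0.022,0,1],[0,0,0,-0.007,0.03,0,1],[0,0,0,-0.007,0.038,0,1],[0,0,0,-0.006,0.046,0,1],[0,0,0,-0.004,0.054,0,1],[0,0,0,-0.002,0.061,0,1]]
  ]
}}

```text
time: 5.05
position: [0.5054, 0.0588, 0.2246]
tool_rot: [-0.152, 0.692, -0.689, 0.15]
ft_force: [-0.3, -3.6, -0.5]
grip_width: 0.0003
```

```bash
python3 st.py 6
```

```text
t 5.05 pos [0.5054 0.0588 0.2246] ang 156.7 r 0.0779 F [-0.26 -3.58 -0.55] Ft -3.39 Fr -1.18 M [-0.43  0.07 -0.02]
[0.006 0.006] 0.0
[0.01  0.013] 0.0
[0.015 0.019] 0.0
[0.021 0.024] 0.0
[0.027 0.029] 0.0
[0.033 0.034] 0.0
[0.04  0.037] 0.0
[0.048 0.04 ] 0.0
```

>>> {"method": "jog_arm", "body": {
  "increments": [
    [[0,0,0,0.005,0.007,0,1],[0,0,0,0.01,0.013,0,1],[0,0,0,0.015,0.019,0,1],[0,0,0,0.021,0.024,0,1],[0,0,0,0.027,0.029,0,1],[0,0,0,0.033,0.034,0,1],[0,0,0,0.04,0.037,0,1],[0,0,0,0.048,0.04,0,1]]
  ]
}}

```text
time: 5.85
position: [0.5529, 0.0991, 0.2241]
tool_rot: [-0.153, 0.692, -0.689, 0.149]
ft_force: [-3.0, -2.6, -0.6]
grip_width: 0.0001
```

```bash
python3 st.py 6
```

```text
t 5.85 pos [0.5529 0.0991 0.2241] ang 108.7 r 0.0751 F [-2.98 -2.57 -0.64] Ft -3.65 Fr -1.48 M [-0.4   0.54 -0.04]
[0.008 0.002] 0.001
[0.015 0.003] 0.001
[0.023 0.004] 0.001
[0.031 0.004] 0.001
[0.039 0.002] 0.001
[0.046 0.   ] 0.001
[ 0.054 -0.002] 0.001
[ 0.061 -0.006] 0.001
```

>>> {"method": "jog_arm", "body": {
  "increments": [
    [[0,0,0,0.008,0.002,0.001,1],[0,0,0,0.015,0.003,0.001,1],[0,0,0,0.023,0.004,0.001,1],[0,0,0,0.031,0.004,0.001,1],[0,0,0,0.039,0.002,0.001,1],[0,0,0,0.046,0,0.001,1],[0,0,0,0.054,-0.002,0.001,1],[0,0,0,0.061,-0.006,0.001,1]]
  ]
}}

```text
time: 6.65
position: [0.6147, 0.0933, 0.2252]
tool_rot: [-0.153, 0.693, -0.689, 0.149]
ft_force: [-2.9, 1.3, 0.6]
grip_width: 0.0006
```

```bash
python3 st.py 6;python3 look.py scene s4
```

```text
t 6.65 pos [0.6147 0.0933 0.2252] ang 60.0 r 0.0754 F [-2.88  1.27  0.63] Ft -3.13 Fr -0.35 M [0.04 0.56 0.02]
[ 0.006 -0.005] -0.0
[ 0.012 -0.01 ] -0.0
[ 0.018 -0.015] -0.0
[ 0.023 -0.021] -0.0
[ 0.027 -0.028] -0.0
[ 0.031 -0.035] -0.0
[ 0.034 -0.042] -0.0
[ 0.036 -0.05 ] -0.0
```

View pics/s4.png

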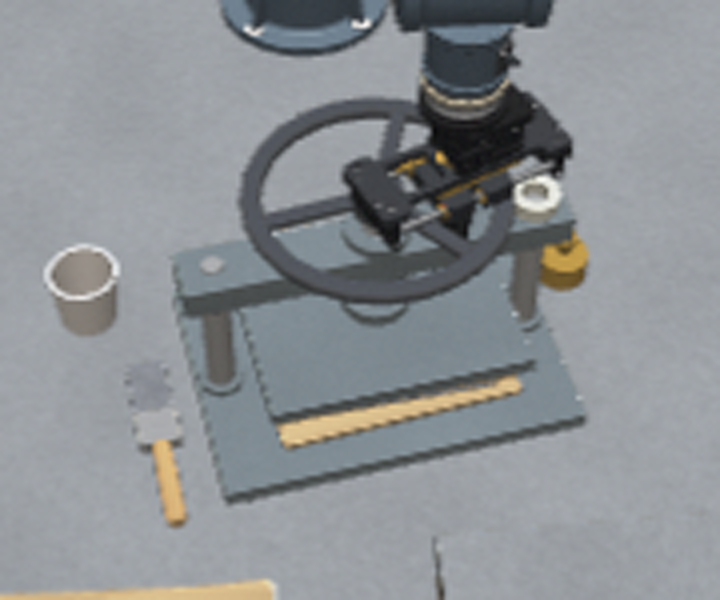

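The wheel has turned about 3.4 rad, the platen is lower, and the tape roll at (538,192) is undisturbed. I'll continue.

>>> {"method": "jog_arm", "body": {
  "increments": [
    [[0,0,0,0.006,-0.005,0,1],[0,0,0,0.012,-0.01,0,1],[0,0,0,0.018,-0.015,0,1],[0,0,0,0.023,-0.021,0,1],[0,0,0,0.027,-0.028,0,1],[0,0,0,0.031,-0.035,0,1],[0,0,0,0.034,-0.042,0,1],[0,0,0,0.036,-0.05,0,1]]
  ]
}}

```text
time: 7.5
position: [0.6533, 0.0419, 0.2254]
tool_rot: [-0.151, 0.692, -0.69, 0.151]
ft_force: [-2.0, 3.2, -0.0]
grip_width: 0.0003
```

```bash
python3 st.py 6
```

```text
t 7.5 pos [0.6533 0.0419 0.2254] ang 10.3 r 0.0775 F [-2.04  3.16 -0.  ] Ft -3.47 Fr -1.44 M [ 0.56  0.25 -0.03]
[-0.001 -0.008] -0.0
[-0.001 -0.016] -0.0
[-0.002 -0.024] -0.0
[-0.003 -0.032] -0.0
[-0.006 -0.039] -0.0
[-0.009 -0.046] -0.0
[-0.012 -0.053] -0.0
[-0.017 -0.06 ] -0.0
```

>>> {"method": "jog_arm", "body": {
  "increments": [
    [[0,0,0,-0.001,-0.008,0,1],[0,0,0,-0.001,-0.016,0,1],[0,0,0,-0.002,-0.024,0,1],[0,0,0,-0.003,-0.032,0,1],[0,0,0,-0.006,-0.039,0,1],[0,0,0,-0.009,-0.046,0,1],[0,0,0,-0.012,-0.053,0,1],[0,0,0,-0.017,-0.06,0,1]]
  ]
}}

```text
time: 8.3
position: [0.6366, -0.0188, 0.2256]
tool_rot: [-0.151, 0.692, -0.69, 0.151]
ft_force: [1.4, 3.1, -0.4]
grip_width: 0.0004
```

```bash
python3 st.py 4;python3 look.py scene s5
```

```text
t 8.3 pos [ 0.6366 -0.0188  0.2256] ang -38.1 r 0.0757 F [ 1.41  3.14 -0.44] Ft -3.34 Fr -0.83 M [ 0.52 -0.2   0.05]
[-0.004 -0.004] -0.001
[-0.008 -0.007] -0.001
[-0.011 -0.011] -0.001
[-0.016 -0.014] -0.001
[-0.02  -0.017] -0.001
[-0.025 -0.02 ] -0.001
[-0.029 -0.022] -0.001
[-0.034 -0.024] -0.001
```

View pics/s5.png

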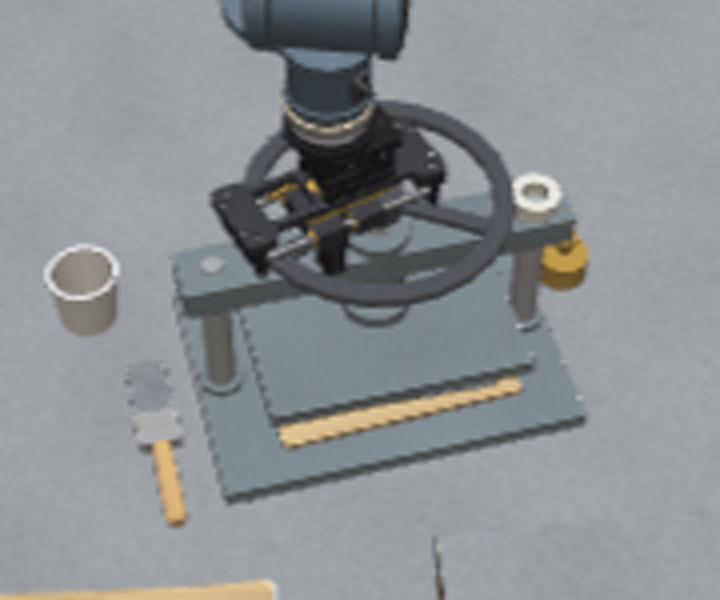

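Turned 5.1 rad so far, with free-running force still about 3.4 N. I'll use smaller steps now to catch the touching point.

>>> {"method": "jog_arm", "body": {
  "increments": [
    [[0,0,0,-0.004,-0.004,0,1],[0,0,0,-0.008,-0.007,0,1],[0,0,0,-0.011,-0.011,-0.001,1],[0,0,0,-0.016,-0.014,-0.001,1],[0,0,0,-0.02,-0.017,-0.001,1],[0,0,0,-0.025,-0.02,-0.001,1]]
  ]
}}

```text
time: 8.95
position: [0.6104, -0.0405, 0.2246]
tool_rot: [-0.151, 0.691, -0.69, 0.15]
ft_force: [2.6, 2.6, -0.9]
grip_width: 0.0005
```

```bash
python3 st.py 4
```

```text
t 8.95 pos [ 0.6104 -0.0405  0.2246] ang -64.0 r 0.0763 F [ 2.56  2.63 -0.89] Ft -3.45 Fr -1.24 M [ 0.34 -0.35 -0.04]
[-0.005 -0.001] 0.0
[-0.01  -0.003] 0.0
[-0.015 -0.004] 0.0
[-0.02  -0.005] 0.0
[-0.026 -0.006] 0.0
[-0.031 -0.006] 0.0
[-0.036 -0.006] 0.0
[-0.041 -0.006] 0.0
```

>>> {"method": "jog_arm", "body": {
  "increments": [
    [[0,0,0,-0.005,-0.002,0,1],[0,0,0,-0.01,-0.003,0,1],[0,0,0,-0.015,-0.004,0,1],[0,0,0,-0.02,-0.005,0,1],[0,0,0,-0.026,-0.006,0,1]]
  ]
}}

```text
time: 9.45
position: [0.5845, -0.0468, 0.2248]
tool_rot: [-0.151, 0.691, -0.691, 0.151]
ft_force: [2.9, 1.0, -0.1]
grip_width: 0.0002
```

```bash
python3 st.py 4
```

```text
t 9.45 pos [ 0.5845 -0.0468  0.2248] ang -84.3 r 0.0752 F [ 2.92  0.97 -0.14] Ft -3.01 Fr -0.68 M [ 0.18 -0.49 -0.  ]
[-0.005 -0.   ] 0.0
[-0.01 -0.  ] 0.0
[-0.016  0.   ] 0.0
[-0.021  0.001] 0.0
[-0.026  0.002] 0.0
[-0.031  0.004] 0.0
[-0.036  0.005] 0.0
[-0.041  0.008] 0.0
```

>>> {"method": "jog_arm", "body": {
  "increments": [
    [[0,0,0,-0.005,0,0,1],[0,0,0,-0.01,0,0,1],[0,0,0,-0.016,0,0,1],[0,0,0,-0.021,0.001,0,1],[0,0,0,-0.026,0.002,0,1]]
  ]
}}

```text
time: 9.95
position: [0.558, -0.0449, 0.2249]
tool_rot: [-0.151, 0.691, -0.691, 0.151]
ft_force: [3.6, -0.1, -0.4]
grip_width: 0.0004
```

```bash
python3 st.py 4;python3 look.py scene s6
```

```text
t 9.95 pos [ 0.558  -0.0449  0.2249] ang -104.6 r 0.0753 F [ 3.56 -0.09 -0.44] Ft -3.47 Fr -0.81 M [ 0.03 -0.4  -0.04]
[-0.005  0.002] 0.0
[-0.01   0.004] 0.0
[-0.015  0.006] 0.0
[-0.019  0.008] 0.0
[-0.024  0.011] 0.0
[-0.028  0.014] 0.0
[-0.032  0.018] 0.0
[-0.035  0.021] 0.0
```

View pics/s6.png

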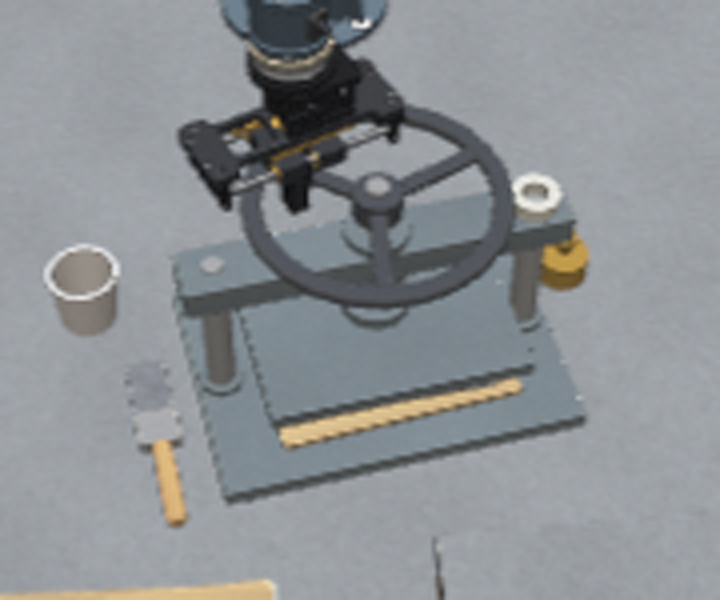

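One full turn is done and the platen is close to the board, but the force still shows free running.

>>> {"method": "jog_arm", "body": {
  "increments": [
    [[0,0,0,-0.005,0.002,0,1],[0,0,0,-0.01,0.004,0,1],[0,0,0,-0.015,0.006,0,1],[0,0,0,-0.019,0.008,0,1],[0,0,0,-0.024,0.011,0,1]]
  ]
}}

```text
time: 10.5
position: [0.5325, -0.0335, 0.2248]
tool_rot: [-0.152, 0.691, -0.691, 0.15]
ft_force: [3.0, -0.6, -0.2]
grip_width: 0.0004
```

```bash
python3 st.py 4
```

```text
t 10.5 pos [ 0.5325 -0.0335  0.2248] ang -125.9 r 0.076 F [ 2.98 -0.64 -0.22] Ft -2.79 Fr -1.23 M [-0.17 -0.39 -0.05]
[-0.004  0.004] 0.0
[-0.007  0.007] 0.0
[-0.011  0.011] 0.0
[-0.014  0.015] 0.0
[-0.018  0.019] 0.0
[-0.02   0.024] 0.0
[-0.023  0.029] 0.0
[-0.025  0.033] 0.0
```

Turned 6.63 rad, still free.

>>> {"method": "jog_arm", "body": {
  "increments": [
    [[0,0,0,-0.004,0.004,0,1],[0,0,0,-0.007,0.007,0,1],[0,0,0,-0.011,0.011,0,1],[0,0,0,-0.014,0.015,0,1],[0,0,0,-0.018,0.019,0,1]]
  ]
}}

```text
time: 11.0
position: [0.5147, -0.0145, 0.2249]
tool_rot: [0.151, -0.691, 0.691, -0.15]
ft_force: [2.8, -1.7, 0.3]
grip_width: 0.0001
```

```bash
python3 st.py 3
```

```text
t 11.0 pos [ 0.5147 -0.0145  0.2249] ang -145.7 r 0.0754 F [ 2.79 -1.68  0.33] Ft -2.96 Fr -1.36 M [-0.31 -0.41 -0.09]
[-0.002  0.004] 0.0
[-0.004  0.007] 0.0
[-0.005  0.01 ] 0.0
[-0.007  0.014] 0.0
[-0.008  0.018] 0.0
[-0.01   0.021] 0.0
[-0.011  0.025] 0.0
[-0.011  0.029] 0.0
```

>>> {"method": "jog_arm", "body": {
  "increments": [
    [[0,0,0,-0.002,0.004,0,1],[0,0,0,-0.004,0.007,0,1],[0,0,0,-0.005,0.01,0,1],[0,0,0,-0.007,0.014,0,1],[0,0,0,-0.008,0.018,0,1],[0,0,0,-0.01,0.021,0,1],[0,0,0,-0.011,0.025,0,1]]
  ]
}}

```text
time: 11.7
position: [0.5034, 0.0106, 0.2249]
tool_rot: [0.151, -0.691, 0.691, -0.15]
ft_force: [1.1, -2.4, -0.3]
grip_width: 0.0008
```

```bash
python3 st.py 3; python3 look.py scene s7
```

```text
t 11.7 pos [0.5034 0.0106 0.2249] ang -166.7 r 0.0756 F [ 1.15 -2.42 -0.35] Ft -2.61 Fr -0.56 M [-0.36 -0.21 -0.01]
[-0.     0.004] 0.0
[-0.001  0.008] 0.0
[-0.001  0.012] 0.0
[-0.001  0.016] 0.0
[-0.001  0.02 ] 0.0
[-0.001  0.024] 0.0
[-0.001  0.027] 0.0
[-0.     0.031] 0.0
```

View pics/s7.png

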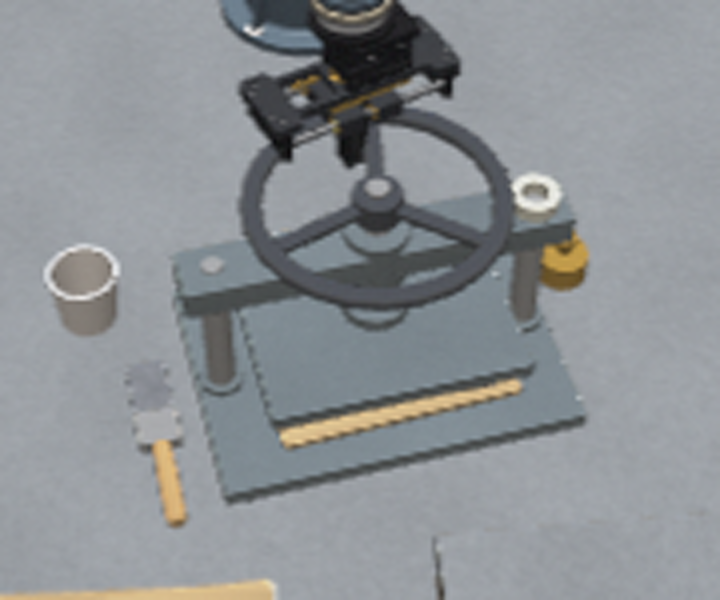

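Still free after 7.35 rad (2.6 N), and the platen has almost closed on the board. I'll continue.

>>> {"method": "jog_arm", "body": {
  "increments": [
    [[0,0,0,0,0.004,0,1],[0,0,0,-0.001,0.008,0,1],[0,0,0,-0.001,0.012,0,1],[0,0,0,-0.001,0.016,0,1],[0,0,0,-0.001,0.02,0,1]]
  ]
}}

```text
time: 12.25
position: [0.5016, 0.0319, 0.2247]
tool_rot: [-0.152, 0.691, -0.69, 0.15]
ft_force: [1.0, -1.3, 0.9]
grip_width: 0.0003
```

```bash
python3 st.py 3
```

```text
t 12.25 pos [0.5016 0.0319 0.2247] ang 177.1 r 0.0755 F [ 1.04 -1.27  0.9 ] Ft -1.22 Fr -1.1 M [-0.4  -0.11 -0.04]
[0.001 0.004] 0.0
[0.001 0.008] 0.0
[0.002 0.012] 0.0
[0.003 0.015] 0.0
[0.004 0.019] 0.0
[0.005 0.023] 0.0
[0.007 0.027] 0.0
[0.008 0.03 ] 0.0
```

>>> {"method": "jog_arm", "body": {
  "increments": [
    [[0,0,0,0.001,0.004,0,1],[0,0,0,0.001,0.008,0,1],[0,0,0,0.002,0.012,0,1],[0,0,0,0.003,0.015,0,1],[0,0,0,0.004,0.019,0,1]]
  ]
}}

```text
time: 12.75
position: [0.5055, 0.0509, 0.2246]
tool_rot: [-0.152, 0.691, -0.69, 0.15]
ft_force: [1.3, -3.0, -0.1]
grip_width: 0.0006
```

```bash
python3 st.py 3; for i in 1 2; do python3 look.py scene s8$i; python3 st.py 3 1; done
python3 - <<'E'
import cv2,numpy as np
a=[cv2.resize(cv2.imread(f"pics/raw_{n}.png")[215:255,225:300],None,fx=10,fy=7) for n in("s7","s82")]
cv2.imwrite("pics/gap.png",np.vstack(a))
E
```

```text
t 12.75 pos [0.5055 0.0509 0.2246] ang 162.2 r 0.075 F [ 1.31 -3.   -0.13] Ft -2.46 Fr -2.16 M [-0.5   0.   -0.08]
[0.001 0.004] 0.0
[0.003 0.007] 0.0
[0.005 0.011] 0.0
[0.006 0.014] 0.0
[0.008 0.018] 0.0
[0.011 0.021] 0.0
[0.013 0.024] 0.0
[0.016 0.027] 0.0
t 12.8 pos [0.5056 0.0518 0.2247] ang 161.5 r 0.0752 F [ 0.05 -0.6   0.51] Ft -0.56 Fr -0.23 M [-0.   -0.   -0.01]
[0.002 0.004] 0.0
t 12.85 pos [0.5055 0.0519 0.2246] ang 161.5 r 0.0754 F [-0.33 -0.37 -0.07] Ft -0.45 Fr 0.2 M [-0.02  0.06  0.01]
[0.002 0.004] 0.0
```

View pics/gap.png

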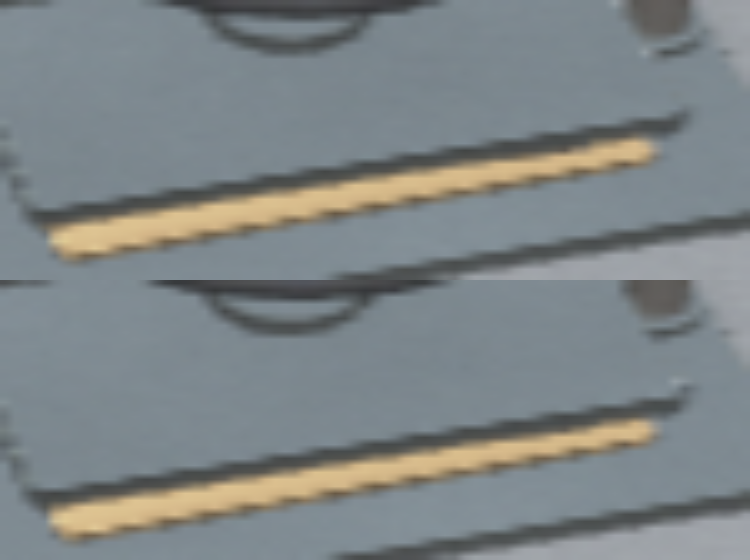

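At rest the finger feels about 0.5 N, so there's no spring-back yet. Moving resistance is 3.3 N in total. I'll continue in small steps.

>>> {"method": "jog_arm", "body": {
  "increments": [
    [[0,0,0,0.002,0.004,0,1],[0,0,0,0.003,0.007,0,1],[0,0,0,0.005,0.011,0,1],[0,0,0,0.006,0.014,0,1],[0,0,0,0.008,0.018,0,1]]
  ]
}}

```text
time: 13.35
position: [0.5132, 0.0699, 0.2245]
tool_rot: [-0.152, 0.692, -0.69, 0.15]
ft_force: [-1.2, -4.4, -0.4]
grip_width: 0.0004
```

```bash
python3 st.py 3
```

```text
t 13.35 pos [0.5132 0.0699 0.2245] ang 146.7 r 0.0764 F [-1.19 -4.39 -0.35] Ft -4.32 Fr -1.41 M [-0.71  0.18 -0.06]
[0.003 0.002] 0.0
[0.006 0.006] 0.0
[0.008 0.009] 0.0
[0.011 0.011] 0.0
[0.014 0.014] 0.0
[0.017 0.017] 0.0
[0.02  0.019] 0.0
[0.023 0.021] 0.0
```

The resistance is now rising (moment 0.42 → 0.73 N m), so it touched at roughly 7.8–7.9 rad of turn. I'll continue to about 1.1 rad past that.

>>> {"method": "jog_arm", "body": {
  "increments": [
    [[0,0,0,0.003,0.003,0,1],[0,0,0,0.005,0.006,0,1],[0,0,0,0.008,0.009,0,1],[0,0,0,0.011,0.012,0,1],[0,0,0,0.014,0.014,0,1]]
  ]
}}

```text
time: 13.85
position: [0.5268, 0.0842, 0.2242]
tool_rot: [-0.153, 0.692, -0.69, 0.149]
ft_force: [-2.0, -4.8, -1.0]
grip_width: 0.0004
```

```bash
python3 st.py 3
```

```text
t 13.85 pos [0.5268 0.0842 0.2242] ang 131.7 r 0.0754 F [-2.04 -4.75 -1.  ] Ft -4.69 Fr -2.18 M [-0.66  0.36  0.03]
[0.003 0.002] 0.001
[0.006 0.005] 0.001
[0.01  0.007] 0.001
[0.013 0.009] 0.001
[0.016 0.011] 0.001
[0.02  0.012] 0.001
[0.024 0.014] 0.001
[0.027 0.015] 0.001
```

>>> {"method": "jog_arm", "body": {
  "increments": [
    [[0,0,0,0.003,0.003,0,1],[0,0,0,0.006,0.005,0.001,1],[0,0,0,0.01,0.007,0.001,1],[0,0,0,0.013,0.009,0.001,1],[0,0,0,0.016,0.011,0.001,1],[0,0,0,0.02,0.012,0.001,1]]
  ]
}}

```text
time: 14.45
position: [0.5445, 0.0963, 0.2243]
tool_rot: [-0.155, 0.692, -0.689, 0.147]
ft_force: [-5.1, -3.5, 0.0]
grip_width: 0.0005
```

```bash
python3 st.py 3
```

```text
t 14.45 pos [0.5445 0.0963 0.2243] ang 115.4 r 0.0757 F [-5.13 -3.5   0.  ] Ft -6.14 Fr -0.96 M [-0.71  0.89 -0.05]
[0.004 0.001] 0.001
[0.008 0.002] 0.001
[0.011 0.004] 0.001
[0.015 0.005] 0.001
[0.019 0.005] 0.001
[0.023 0.006] 0.001
[0.027 0.006] 0.001
[0.031 0.007] 0.001
```

>>> {"method": "jog_arm", "body": {
  "increments": [
    [[0,0,0,0.004,0.001,0,1],[0,0,0,0.008,0.002,0.001,1],[0,0,0,0.011,0.004,0.001,1],[0,0,0,0.015,0.005,0.001,1],[0,0,0,0.019,0.005,0.001,1],[0,0,0,0.023,0.006,0.001,1],[0,0,0,0.027,0.006,0.001,1]]
  ]
}}

```text
time: 15.15
position: [0.568, 0.1026, 0.2241]
tool_rot: [-0.158, 0.693, -0.689, 0.144]
ft_force: [-7.3, -4.3, -0.3]
grip_width: 0.0005
```

```bash
python3 st.py 3; for i in 1 2 3; do python3 look.py scene s9$i; python3 st.py 3 1; done
```

```text
t 15.15 pos [0.568  0.1026 0.2241] ang 96.9 r 0.0752 F [-7.27 -4.26 -0.32] Ft -7.73 Fr -3.35 M [-0.68  1.16 -0.09]
[0.004 0.   ] 0.001
[0.008 0.   ] 0.001
[0.012 0.   ] 0.001
[0.016 0.   ] 0.001
[ 0.02 -0.  ] 0.001
[ 0.023 -0.001] 0.001
[ 0.027 -0.002] 0.001
[ 0.031 -0.003] 0.001
t 15.2 pos [0.5691 0.1028 0.2242] ang 96.0 r 0.0752 F [-5.17 -2.42 -1.14] Ft -5.39 Fr -1.86 M [-0.4   0.86 -0.04]
[0.004 0.   ] 0.001
t 15.25 pos [0.5692 0.103  0.2243] ang 96.0 r 0.0754 F [-5.04 -3.02 -0.75] Ft -5.33 Fr -2.48 M [-0.35  0.86 -0.01]
[ 0.004 -0.   ] 0.001
t 15.3 pos [0.5692 0.1031 0.2243] ang 95.9 r 0.0755 F [-3.93 -1.37 -0.22] Ft -4.05 Fr -0.96 M [-0.31  0.77 -0.02]
[ 0.004 -0.   ] 0.001
```

View pics/s93.png

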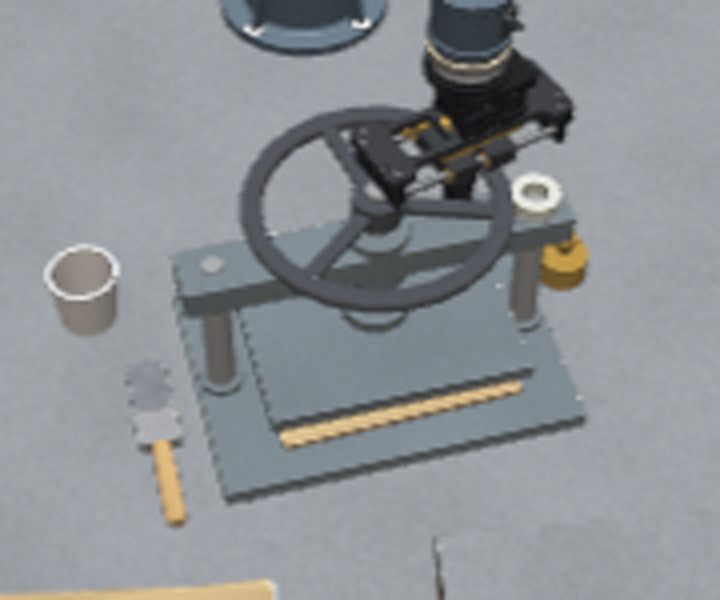

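The wheel has turned about 9.04 rad, which is 1.1–1.4 past touching, with a pushing force of about 8 N. That's inside the firm range. I'll back the finger off gently and check that the wheel holds.

>>> {"method": "jog_arm", "body": {
  "increments": [
    [[0,0,0,-0.002,0,0,1],[0,0,0,-0.005,0,0,1],[0,0,0,-0.009,0,0,1],[0,0,0,-0.014,-0.001,0,1],[0,0,0,-0.018,-0.002,0,1],[0,0,0,-0.02,-0.003,0,1],[0,0,0,-0.02,-0.003,0,1]]
  ]
}}

```text
time: 16.0
position: [0.549, 0.1, 0.2245]
tool_rot: [-0.157, 0.693, -0.688, 0.145]
ft_force: [-0.0, 0.4, -0.8]
grip_width: 0.0006
```

```bash
python3 st.py 3 1; python3 look.py scene s10
python3 - <<'E'
import cv2,numpy as np
a=[cv2.resize(cv2.imread(f"pics/raw_{n}.png")[160:220,215:300],None,fx=4.5,fy=4.5) for n in("s93","s10")]
cv2.imwrite("pics/cmp.png",np.hstack(a))
E
```

```text
t 16.0 pos [0.549  0.1    0.2245] ang 111.3 r 0.0773 F [-0.    0.4  -0.84] Ft 0.15 Fr 0.38 M [-0.01 -0.03  0.03]
[ 0.005 -0.001] 0.001
```

View pics/cmp.png

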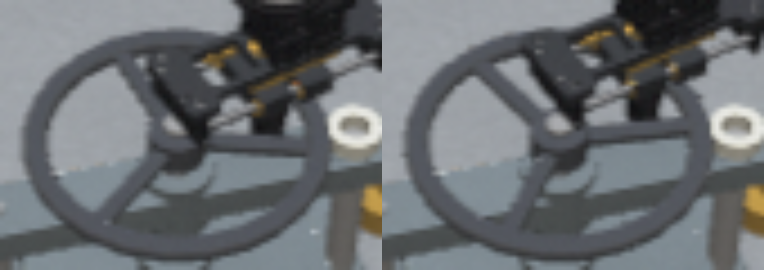

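The wheel sprang back a little: the front spoke's foot moved from about (105,218) to (133,222). I'll check whether it has stopped and by how much.

```bash
python3 look.py top t10; python3 look.py scene s11; python3 st.py 3 1
python3 - <<'E'
import cv2,numpy as np
from h import *
a=[cv2.resize(cv2.imread(f"pics/raw_{n}.png")[160:220,215:300],None,fx=4.5,fy=4.5) for n in("s11","t10")]
a[1]=cv2.resize(cv2.imread("pics/raw_t10.png")[150:220,200:300],(382,270))
cv2.imwrite("pics/cmp2.png",np.hstack(a))
# wheel angle from scene fit; fix centre
for n in("s93","s10","s11"):
    im=cv2.imread(f"pics/raw_{n}.png")[:,:,::-1]
    D=dark("scene",im);best=[]
    for z in(.239,.241,.243):
        for th in np.radians(np.arange(0,120,1)):
            m=model("scene",[.577,.028,z,th]);best.append((((m-D)**2).sum(),z,np.degrees(th)))
    best.sort();print(n,best[:3])
E
```

```text
t 16.15 pos [0.5495 0.1    0.2244] ang 110.9 r 0.0771 F [ 0.28  0.14 -0.36] Ft 0.31 Fr 0.03 M [ 0.03 -0.01  0.  ]
[ 0.004 -0.001] 0.001
s93 [(np.float32(1487.8424), 0.241, np.float64(80.0)), (np.float32(1489.1768), 0.241, np.float64(79.0)), (np.float32(1489.8792), 0.241, np.float64(81.0))]
s10 [(np.float32(1410.587), 0.241, np.float64(95.0)), (np.float32(1411.614), 0.241, np.float64(94.0)), (np.float32(1411.7876), 0.241, np.float64(93.0))]
s11 [(np.float32(1402.614), 0.241, np.float64(95.0)), (np.float32(1404.919), 0.241, np.float64(96.00000000000001)), (np.float32(1405.6337), 0.241, np.float64(94.0))]
```

View pics/cmp2.png

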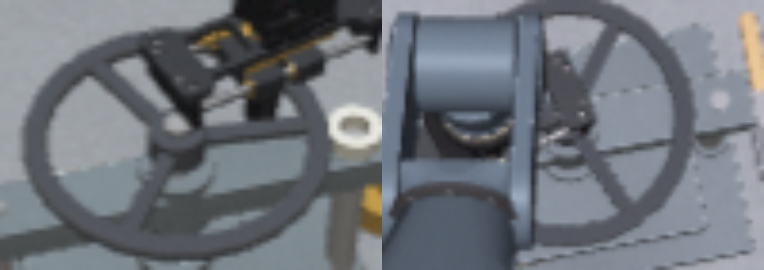

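The spoke followed the finger back 15° and now rests against it with no force. I'll withdraw further to see whether it holds alone.

>>> {"method": "jog_arm", "body": {
  "increments": [
    [[0,0,0,-0.006,-0.003,0,1],[0,0,0,-0.012,-0.007,0,1],[0,0,0,-0.018,-0.013,0,1],[0,0,0,-0.022,-0.018,0,1],[0,0,0,-0.022,-0.018,0,1]]
  ]
}}

```text
time: 16.65
position: [0.5267, 0.0813, 0.2245]
tool_rot: [-0.157, 0.693, -0.688, 0.144]
ft_force: [-0.2, 0.4, 0.2]
grip_width: 0.0003
```

```bash
cat > ang.py <<'E'
from h import *
import sys
im=camera("scene");cv2.imwrite(f"pics/raw_{sys.argv[1]}.png",im[:,:,::-1]);cv2.imwrite(f"pics/{sys.argv[1]}.png",cv2.resize(im[140:290,160:340,::-1],None,fx=4,fy=4,interpolation=cv2.INTER_CUBIC))
D=dark("scene",im);b=[]
for th in np.arange(40,160,1.): b.append((((model("scene",[.577,.028,.241,np.radians(th)])-D)**2).sum(),th))
b.sort();print("wheel angle",b[0],b[1])
E
python3 st.py 3 1; python3 ang.py s12
```

```text
t 16.65 pos [0.5267 0.0813 0.2245] ang 133.4 r 0.0733 F [-0.2   0.42  0.16] Ft 0.14 Fr 0.44 M [-0.03 -0.05  0.02]
[0.002 0.004] 0.001
wheel angle (np.float32(1314.3625), np.float64(96.0)) (np.float32(1314.8324), np.float64(95.0))
```

View pics/s12.png

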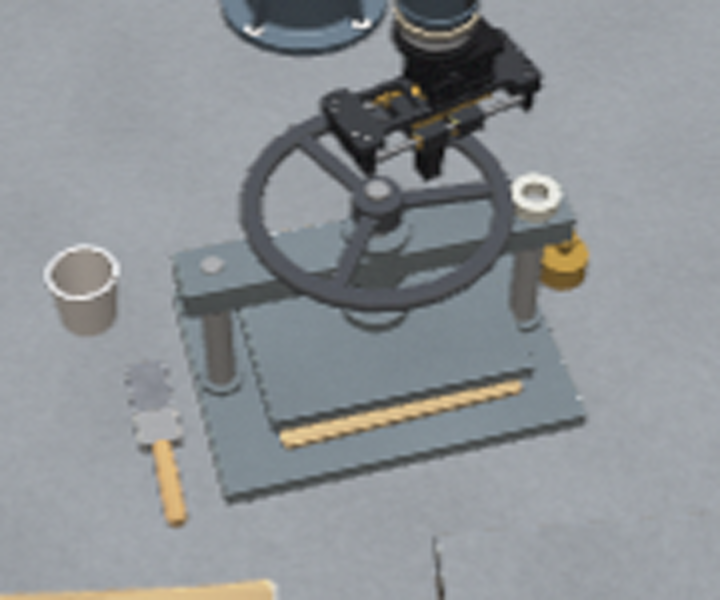

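The wheel holds at 95–96° with the finger clear and no force, about 0.84 rad or more past touching. I'll lift out and move away.

>>> {"method": "jog_arm", "body": {
  "increments": [
    [[0,0,0,0,0,0.02,1],[0,0,0,0,0,0.05,1],[0,0,0,0,0,0.09,1],[0,0,0,0,0,0.13,1],[0,0,0,-0.02,-0.03,0.15,1],[0,0,0,-0.04,-0.07,0.15,1],[0,0,0,-0.06,-0.11,0.15,1],[0,0,0,-0.06,-0.11,0.15,1]]
  ]
}}

```text
time: 17.5
position: [0.4657, -0.0319, 0.375]
tool_rot: [-0.155, 0.693, -0.69, 0.142]
ft_force: [0.4, 0.4, -0.4]
grip_width: 0.0005
```

>>> {"method": "jog_arm", "body": {
  "increments": [
    [[0,0,0,-0.02,-0.04,0,1],[0,0,0,-0.04,-0.08,0,1],[0,0,0,-0.06,-0.12,0,1],[0,0,0,-0.07,-0.16,0,1],[0,0,0,-0.08,-0.2,0,1],[0,0,0,-0.09,-0.24,0,1],[0,0,0,-0.09,-0.24,0,1],[0,0,0,-0.09,-0.24,0,1]]
  ]
}}

```text
time: 18.3
position: [0.376, -0.2722, 0.3747]
tool_rot: [-0.154, 0.694, -0.689, 0.142]
ft_force: [0.0, -0.8, 0.4]
grip_width: 0.0003
```

```bash
python3 ang.py s13; python3 look.py top t13
python3 - <<'E'
from h import *
ims={"scene":cv2.imread("pics/raw_s13.png")[:,:,::-1],"top":cv2.imread("pics/raw_t13.png")[:,:,::-1]}
p,f=fit(ims,[.577,.028,.241,np.radians(95)]);print(p,f,np.degrees(p[3]))
E
python3 st.py 3 1
```

```text
wheel angle (np.float32(741.7322), np.float64(96.0)) (np.float32(742.4785), np.float64(97.0))
[0.57738062 0.0282693  0.24001601 1.66173232] 982.8380737304688 95.21024835664369
t 18.4 pos [ 0.3761 -0.2708  0.3748] ang -123.9 r 0.3601 F [-0.36 -0.2  -0.34] Ft 0.19 Fr 0.36 M [0.04 0.01 0.  ]
[0.156 0.239] -0.15
```

View pics/s13.png

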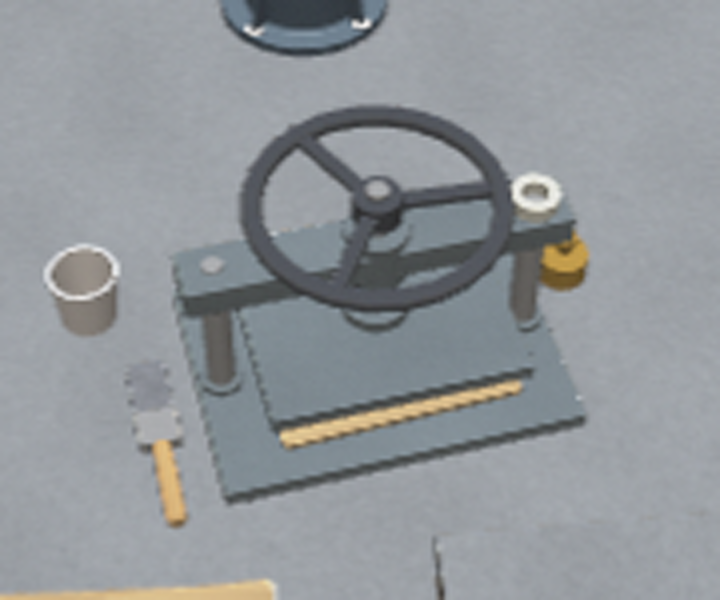

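View pics/t13.png

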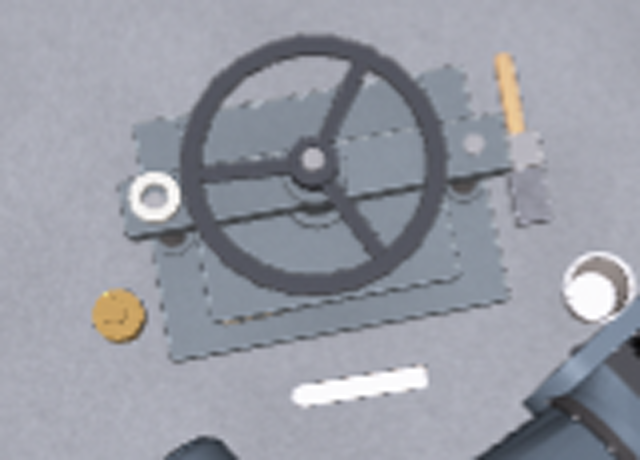

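```bash
python3 -c "
from rig import *
print(hand_in())"
```

```text
the job is handed in; nothing more can be done
None
```

The press is closed on the book and staying tight by itself, and I've handed the job in. I pushed one spoke clockwise with the shut fingertip, about 9.0 rad in total, then backed the finger off, lifted it out and moved the arm clear.

**Pushing force:** it stayed at about 3–4 N while the wheel ran free. It began rising at about 7.8–7.9 rad of turn, where the platen touched the board, and ended at about 8 N.

**Spring-back:** when I eased the finger off, the wheel turned back about 15° (0.26 rad) and then held. With the finger clear and about zero force, it read 95–96° in three pictures over 1.7 s, the last at 18 s. That leaves it about 0.85–0.95 rad past touching, inside the 0.5–2 rad firm range.

**Checks that don't agree exactly:**
- **Drop:** the wheel came down 16.1 mm in the camera fits, against 16.7 mm expected from the turn.
- **Starting position:** the first height fit put the wheel at about 1.6 rad, while the force puts it near 0. The 2 mm calibration error covers only about 1 rad of that, so I went by the force and the turn count. If the fit were right, the wheel would be about 2.4 rad past touching, but the force did not show that.

In the last pictures the tape roll, weight, folder, brush, cup and the visible board edge look undisturbed. I did not measure the positions of the book, box or tray.

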